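# Uncover the fume extractor inlet and twist the suction head on

## Task

Get the bench fume extractor ready for gluing: take the tin that was left standing on its deck and stand it upright on the bench, then swing the flat cover of the smaller inlet fully aside about its pivot screw. Fit the slotted suction head to that inlet, lugs down through the notches, and twist it clockwise to its stop so that its collar sits flush on the inlet; then let go. Leave the larger inlet covered, never tip the tin, and do not disturb the other things on the bench.

Things in the scene. Friction and masses are not known exactly. Their poses are not given: they have to be found in the camera images.
- extractor: Fume extractor: grey steel box fixed to the bench, 260 (x) x 400 (y) mm, flat deck 120 mm up. Origin: middle of its underside, at bench level; front (control panel) to -x. On the deck two round aluminium inlet collars, 30 mm high: the smaller (80 mm outside) at x -45, y +75 mm, the larger (104 mm) at x -30, y -90, each shut by a flat steel cover that turns level about one pivot screw.
- inlet (a point): Centre of the smaller inlet at its collar's top face, 150 mm up; axes as the extractor's. A 51 mm hole with two 16 mm wide notches reaching 34 mm from the centre, at -30 and +150 deg from +x (anticlockwise from above). The rim is 6 mm thick, free space 24 mm deep below. A lug let down through a notch turns under the rim only clockwise (from above), 60 deg to a firm stop, where lugs point along +-y.
- small_pivot (a point): Pivot screw of the smaller inlet's cover, at the level of the collar's top: x +20, y +75 mm from the extractor's origin, 150 mm up; axes as the extractor's. The screw head ends 11 mm higher.
- small_cover (a joint): Smaller cover's angle: 0 shut (pointing from the pivot to the extractor's -x; starts 0 to 0.1), growing clockwise from above, towards the extractor's +y, to a firm stop at 1.9 rad. 4 mm steel plate 1 mm above the collar: disc of 43 mm radius, 65 mm from the pivot, with a tongue ending 135 mm from it. About 1 N at the knob moves it; it stays where left. Things on the deck there block it.
- small_cover_knob (a point): Middle of the smaller cover's knob: upright black cylinder, 22 mm in diameter, 28 mm tall, on the cover's tongue 118 mm from the pivot. This point is 169 mm above the bench, the knob's top 14 mm higher, the cover's upper face 14 mm lower. Turns with the cover.
- big_cover (a joint): Larger inlet's cover angle: 0 = shut, where it starts and must stay. Same form: disc of 56 mm radius, 85 mm from its own pivot (extractor x +55, y -90 mm).
- big_cover_knob (a point): Middle of the larger cover's knob (22 mm in diameter, 28 mm tall), 155 mm from its pivot, 169 mm above the bench.
- head: Suction head, loose, 0.2 to 0.45 kg, standing on its spigot on the bench; origin: centre of the spigot's underside, z up. Upwards: black spigot 45 mm in diameter, 24 mm long; collar 76 mm in diameter, 24 to 34 mm; taper; from 80 to 160 mm a flat aluminium box 120 mm wide (y), 32 mm thick (x), dark slits in both wide faces. Same after half a turn. Home: origin 24 mm below point inlet, x parallel to its x.
- head_lugs (a point): Centre of the suction head's spigot between its two lugs, 13 mm above the head's origin; axes as the head's. The lugs stick out along +y and -y to 30.5 mm from the axis, 10 mm wide, 6 mm high. To enter the notches the head is turned 60 deg anticlockwise (from above) from its home angle; turned otherwise, the lugs rest on the rim and the head stands 14 mm too high, its spigot tip already in the hole.
- tin: Closed round steel tin, loose, 58 mm in diameter, 85 mm tall, 0.2 to 0.45 kg, standing on the extractor's deck on the +y side of the smaller inlet, in the way of its cover. Origin: centre of its underside, z up. It is to stand on any free spot of the bench.
- jar: Bystander: glass jar with a red lid, 70 mm in diameter, 90 mm tall, standing on the bench; origin centre of its underside.
- cone: Bystander: cone of grey thread, 68 mm in diameter at the foot, 112 mm tall, standing; origin centre of its underside.
- shears: Bystander: upholsterer's shears lying flat, 235 mm long along x, 110 mm wide at the handles (-x end), 15 mm high; origin at the screw, bench level.
- mallet: Bystander: rubber mallet lying down, handle along x (from -130 to +130 mm), head 62 mm in diameter and 100 mm long across its +x end; origin at bench level under mid-handle.
- stapler: Bystander: pneumatic staple gun standing on its magazine, 190 mm along x, 50 mm wide, 135 mm high; origin centre of its underside.
- tape: Bystander: roll of tape lying flat, 110 mm in diameter, 40 mm high; origin centre of its underside.
- leg: Bystander: square wooden chair leg lying down, 250 mm along x, 44 mm wide and high; origin at bench level under its middle.
Mind the look-alikes: they are no part of the job. Leave any blue or orange look-alike of the head alone. What is shaped like the tin but orange is not meant.

How it is judged:
By the outcome, as a careful person would: the job done as asked, in the order asked, and still so for the second after the job is handed in, with the robot touching nothing.
It also fails if it takes over 72 s, if anything falls off the work surface, if the arm or the gripper's body presses on something with over 40 N, if the wrist force passes 120 N, or if a joint passes its speed limit or range.

## Robot

A 6-joint arm with a two-finger parallel gripper is mounted at the origin on the work surface. World frame = base frame: x ahead of the robot, y to its left, z up, the work surface at z = 0. Lengths are in mm, angles in rad, forces in N, time in s.
With the tool pointing down it reaches from about 225 to 725 mm from the base axis. Payload 3.1 kg.
Tool frame: the origin (TCP) lies midway between the tips of the shut fingers; the grasp point (between the pads) lies 19 mm behind it; z points along the fingers, y is the direction in which the jaws open and shut (so a half turn about z gives the same grasp; the last joint's range is limited). The gripper opens to 85 mm and grips with 20 to 120 N. Pads are 22 mm wide; open, the fingers measure 114 mm over their backs; the gripper's body (76 mm by 85 mm) begins 54 mm behind the grasp point. The pads swing forward as they close: fully open they stand 13 mm farther back than shut.
Start: joints at [-1.413, 0.048, 0.099, 1.622, 0, 1.443], TCP at [147.996, -503.701, 192.012] pointing down, gripper open.
Joint ranges: [-2.91, 2.91], [-0.99, 1.94], [-1.21, 1.42], [-2.12, 2.29], [-1.49, 1.47], [-3.14, 3.14]. Speed limits (rad/s): [2.79, 2.79, 3.14, 3.14, 3.14, 3.14].

## Interface

Orientations are given as a unit quaternion [x, y, z, w].
In Python, from cell import bot, cams, workorder gives the robot as it stands. The module is installed in compiled form; this text tells all that it offers.
- The arm moves only by the tool servo_tool, never from a script. Its arguments are lists of equal length, an entry for each row: "dp": the shift along the tool's x, y, z in cm, a list of three; "turn": the turn about the tool's z in rad; "fingers": the closure in counts, from 0 (fully open) to 255 (shut). In form: {"dp": [[dx, dy, dz], ...], "turn": [turn, ...], "fingers": [fingers, ...]}. A call has 1 to 12 rows; each row shifts and turns the commanded pose from where the row before left it, along the tool's axes as they then stand; what a row does not reach is not made up. A row lasts 1/8 s, in which the tool goes at most 62.5 mm and 10.7 degrees, less where a joint would pass 70% of its speed; a pose out of reach is approached as far as the arm can. A call is refused whole if a number of a shift passes 6.25 or a number of a turn 0.188, either way. A call with a gripper value outside its range is refused whole. The fingers move at their own pace and stop on an object; "force" is the grip in N (left out, the last holds). Time passes only in rows, so rows that do not move let the fingers close. It gives the time, the measured TCP pose, the force and the opening at its end, in the units of the state.
- bot.get_state(): the state, without advancing time (a new reading comes with each control period).
- cams.read_camera(name): name is "scene" or "top"; returns a dict with "pixels" (480x640x3 uint8, red, green, blue), "vfov" (degrees; the focal length in pixels is half the picture's height over the tangent of half this angle, whatever the lens; pixels are square), "cx", "cy" (the principal point, pixels), "rvec" (rotation vector, rad) and "tvec" (3), from world to camera coordinates, as OpenCV has them. Camera axes: x right, y down, z forward; pixel columns grow to the right and rows downward; lengths in mm; the calibration is good to about 2 mm. A picture is of the moment at which its call begins. There is no depth.
- workorder.close_job(): hands the job in, once; it reports no verdict.
The state is a dict: "clock": time; "joint_pos": joint angles; "joint_velocities": joint speeds; "joint_torque": joint torques, N m; "tcp_pos": TCP position; "orientation": TCP orientation; "force": force on the tool from outside, world axes, zero at the start; "torque": the same for the moment, N m; "gripper_width": finger opening in mm.
Only numpy, scipy, OpenCV 4.12 (cv2) and the standard library are available. Lean on these libraries where they do the work, as an engineer would, in place of code of your own. Each camera call takes 0.05 s, during which the arm holds its last target. There are 200 camera calls.

## Working session

There is one attempt and no reset: what is moved stays moved. The work goes in short steps, Python scripts to look and compute and a tool call to move; the robot and the scene stay as the last step left them, time stands still between calls to the robot, and variables do not carry over. Pictures are saved under pics/ and viewed, about 8 in all and at most 12, crops included, and the job is handed in when it is done.

Besides the shell and the picture viewer there is one more tool, called after "Call:" by a JSON object that holds its "method" and its "body". servo_tool: Moves the arm, as the interface text tells. Its arguments: {"type":"object","properties":{"dp":{"type":"array"},"turn":{"type":"array"},"fingers":{"type":"array"},"force":{"type":"number"}},"required":["dp","turn","fingers"]}

```bash
mkdir -p pics
cat > h.py <<'E'
import cv2, numpy as np
from cell import bot, cams, workorder
def cam(n):
    c=cams.read_camera(n); p=np.array(c["pixels"]); f=p.shape[0]/2/np.tan(np.radians(c["vfov"])/2)
    R=cv2.Rodrigues(np.array(c["rvec"],float))[0]; t=np.array(c["tvec"],float).ravel()
    return dict(img=p[:,:,::-1].copy(),f=f,cx=c["cx"],cy=c["cy"],R=R,t=t,C=-R.T@t)
def save(c,name): cv2.imwrite("pics/"+name,c["img"])
def onz(c,u,v,z):
    d=c["R"].T@np.array([(u-c["cx"])/c["f"],(v-c["cy"])/c["f"],1]); return c["C"]+d*(z-c["C"][2])/d[2]
def proj(c,P):
    q=c["R"]@np.array(P,float)+c["t"]; return c["f"]*q[:2]/q[2]+[c["cx"],c["cy"]]
E
python3 - <<'E'
from h import *
for n in("scene","top"):
    c=cam(n); save(c,n+"0.png"); np.savez(n+"0.npz",**c); print(n,c["f"],c["cx"],c["cy"],c["C"].round(),c["R"].round(3).tolist())
print(bot.get_state())
E
```

```text
scene 604.89211395063 311.61712699611917 234.4360066082404 [ 1248. -1350.  1380.] [[0.887, 0.461, -0.016], [0.274, -0.556, -0.784], [-0.371, 0.692, -0.62]]
top 617.4847004863838 317.6884398630912 231.16665224199738 [ 269.   24. 1752.] [[0.008, -1.0, -0.004], [-0.986, -0.007, -0.168], [0.168, 0.006, -0.986]]
{'clock': 0.1, 'joint_pos': array([-1.41278288e+00,  4.86823849e-02,  9.77489403e-02,  1.62199829e+00,
       -9.27857273e-06,  1.44297343e+00]), 'joint_velocities': array([ 3.93898071e-04, -3.60089669e-03,  4.00502441e-03,  2.09463132e-05,
        1.07638314e-03, -1.05690649e-03]), 'joint_torque': array([ 2.82535773e-03, -3.39852691e+01,  3.20935142e+01,  1.58729113e-02,
       -8.06086973e-05,  7.33204985e-06]), 'tcp_pos': array([ 147.90133212, -503.07380854,  190.92854738]), 'orientation': array([ 9.89804005e-01,  1.42432061e-01, -2.07554475e-05, -1.06751352e-03]), 'force': array([-0.82241054, -0.46515301, -0.26473637]), 'torque': array([-0.03039145, -0.0322223 , -0.00912131]), 'gripper_width': 85.66739009012073}
```

View pics/scene0.png

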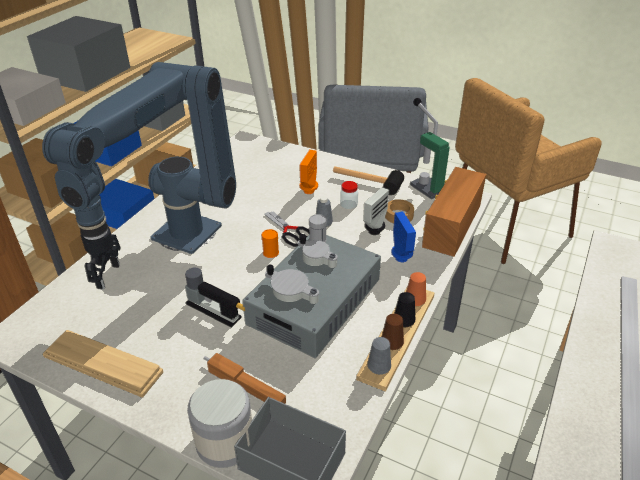

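View pics/top0.png

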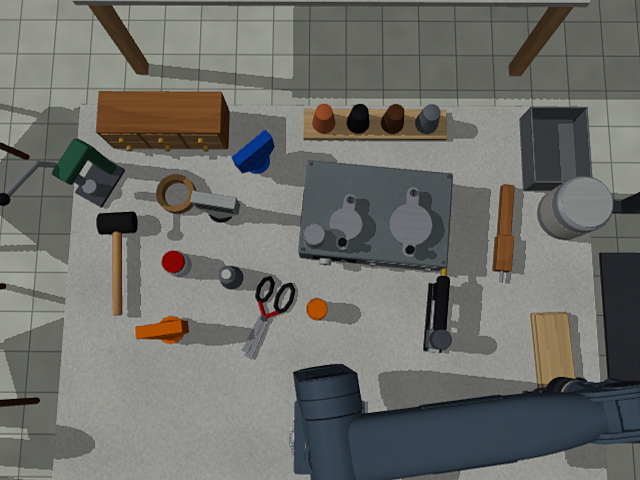

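The scene view shows the extractor at about (315,290), the tin at (318,228) and the grey head at (376,212). In the top view the deck corners are about (308,162), (453,174), (445,271) and (299,257), the tin top is at (315,235), the small knob at (342,242) and the head at (215,205). I'll crop in on these.

Run:
```python
import cv2,numpy as np
a=cv2.imread("pics/top0.png"); 
l=cv2.resize(a[150:280,150:460],None,fx=2.58,fy=2.58,interpolation=cv2.INTER_CUBIC)
b=cv2.imread("pics/scene0.png"); r=cv2.resize(b[170:370,235:435],(264,264),interpolation=cv2.INTER_CUBIC)
h=cv2.resize(a[180:225,180:250],(530,264*530//530),interpolation=cv2.INTER_CUBIC)
h=cv2.resize(a[180:225,180:250],(410,264),interpolation=cv2.INTER_CUBIC)
o=np.zeros((600,800,3),np.uint8); o[:l.shape[0],:l.shape[1]]=l[:,:800]; o[336:,:264]=r; o[336:,270:680]=h
cv2.imwrite("pics/crop1.png",o)
```

```text
(no output)
```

View pics/crop1.png

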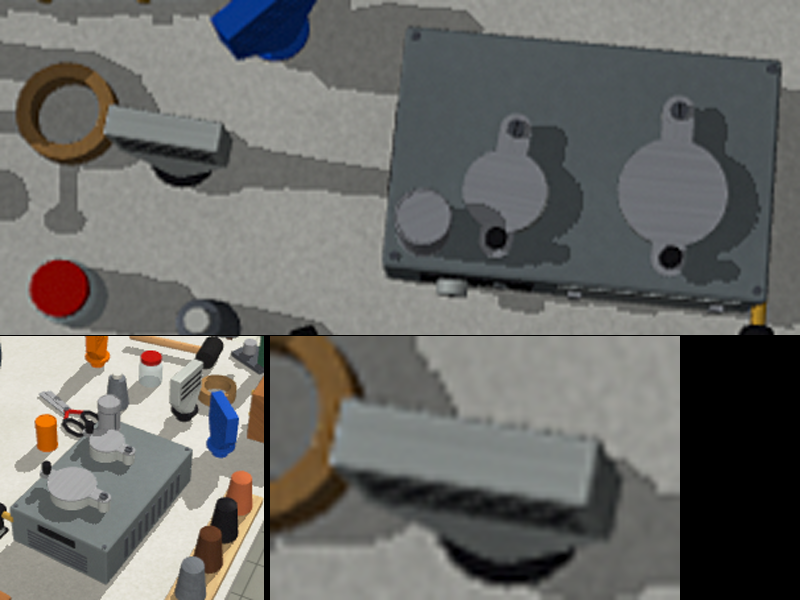

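Crop: the tin top is centred at (424,217), the small knob top at (496,238) and the pivots at (516,129) and (680,109). The head's top face spans about (343,400), (604,437), (590,508) and (332,470) in its inset, and the tape lies close beside its left end.

Run:
```python
from h import *
c=dict(np.load("top0.npz")); s=dict(np.load("scene0.npz"))
L=lambda x,y,z: onz(c,x/2.58+150-.3,y/2.58+150-.3,z)
H=lambda x,y,z: onz(c,(x-270)/5.857+180-.4,(y-336)/5.857+180-.4,z)
for n,p in dict(c1=L(407,27,120),c2=L(781,62,120),c3=L(766,303,120),c4=L(387,270,120),tin=L(424,217,205),knob=L(496,238,183),piv=L(516,129,161),bpiv=L(680,109,161),bknob=L(670,258,183),
  h1=H(343,400,160),h2=H(604,437,160),h3=H(590,508,160),h4=H(332,470,160),tape=L(67,112,40),blk=H(508,578,0)).items(): print(n,p.round(1))
# deck edges by fit: pivots line
p=L(516,129,161);q=L(680,109,161)
th=np.arctan2(*(p-q)[1::-1])-np.arctan2(165,-35); print("th from pivots",th, (np.arctan2(*(L(407,27,120)-L(781,62,120))[1::-1])-np.pi/2))
for t in(th,):
  R=np.array([[np.cos(t),-np.sin(t)],[np.sin(t),np.cos(t)]])
  for nm,w,l in(("piv",p,(20,75)),("bpiv",q,(55,-90))): print(nm,w[:2]-R@l)
print("corners mean",(L(407,27,120)+L(781,62,120)+L(766,303,120)+L(387,270,120))/4)
# scene check
for n,P in dict(tin=L(424,217,205),knob=L(496,238,183),headtop=(H(343,400,160)+H(604,437,160)+H(590,508,160)+H(332,470,160))/4,piv=p).items(): print(n,P.round(1),proj(s,P).round(1))
a=s["img"]
hsv=cv2.cvtColor(a,cv2.COLOR_BGR2HSV)
o=np.zeros((500,800,3),np.uint8)
o[:500,:400]=cv2.resize(a[205:305,255:335],(400,500),interpolation=cv2.INTER_CUBIC)
o[:500,400:]=cv2.resize(a[165:265,350:430],(400,500),interpolation=cv2.INTER_CUBIC)
cv2.imwrite("pics/crop2.png",o)
```

```text
c1 [743.4  63.4 120. ]
c2 [ 707.8 -331.6  120. ]
c3 [ 452.3 -308.8  120. ]
c4 [483.7  81.3 120. ]
tin [525.3  42.6 205. ]
knob [508.3 -29.1 183. ]
piv [624.4 -50.1 161. ]
bpiv [ 646.5 -217.9  161. ]
bknob [ 489.4 -201.9  183. ]
h1 [646.6 367.  160. ]
h2 [630.3 248.5 160. ]
h3 [597.6 253.8 160. ]
h4 [614.3 370.6 160. ]
tape [667.3 439.2  40. ]
blk [595.2 316.2   0. ]
th from pivots -0.07821289890086058 -0.09003434370055108
piv [ 598.5907773  -123.33361706]
bpiv [ 598.66759928 -123.91754244]
corners mean [ 596.7756904  -123.93496318  120.        ]
tin [525.3  42.6 205. ] [317.5 218.6]
knob [508.3 -29.1 183. ] [302.7 234.8]
headtop [622.2 310.  160. ] [376.5 195.3]
piv [624.4 -50.1 161. ] [332.5 254.3]
```

View pics/crop2.png

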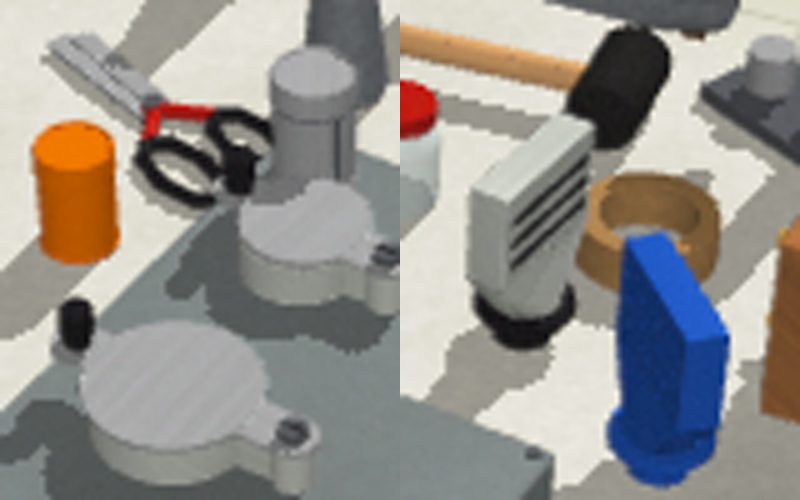

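The two views agree to within about 2 px:
- Tin at (525,43), on the deck.
- Extractor at about (598.6,-123.6), yaw -0.085.
- Small cover angle about 0.09.
- Head at (622,310), yaw about -0.137.

First I rise and turn the jaws along world x.

Call:
{"method": "servo_tool", "body": {"dp": [[0, 0, -1.6], [0, 0, -1.6], [0, 0, -1.6], [0, 0, -1.6], [0, 0, -1.6], [0, 0, -1.6], [0, 0, -1.6], [4, 2.5, 0], [4, 2.5, 0], [4, 2.5, 0], [4, 2.5, 0], [4, 2.5, 0]], "turn": [-0.1836, -0.1836, -0.1836, -0.1836, -0.1836, -0.1836, -0.1836, 0, 0, 0, 0, 0], "fingers": [0, 0, 0, 0, 0, 0, 0, 0, 0, 0, 0, 0], "force": 40}}

```text
clock: 1.6
tcp_pos: [273.5, -302.2, 303.5]
orientation: [0.707, 0.707, 0.0, -0.0]
force: [0.2, -0.2, 0.1]
gripper_width: 85.4
```

Call:
{"method": "servo_tool", "body": {"dp": [[3.8, 2.8, 0], [3.8, 2.8, 0], [3.8, 2.8, 0], [3.8, 2.8, 0], [3.8, 2.8, 0], [3.8, 2.8, 0], [3.8, 2.8, 0], [3.8, 2.8, 0], [4, 2.8, 0], [0, 0, 3], [0, 0, 0], [0, 0, 0]], "turn": [0, 0, 0, 0, 0, 0, 0, 0, 0, 0, 0, 0], "fingers": [0, 0, 0, 0, 0, 0, 0, 0, 0, 0, 0, 0]}}

```text
clock: 3.1
tcp_pos: [524.6, 40.0, 274.6]
orientation: [0.707, 0.707, 0.0, 0.0]
force: [-0.1, -0.6, 0.4]
gripper_width: 85.4
```

Run:
```python
from h import *
print(bot.get_state()["tcp_pos"])
c=cam("top"); s=cam("scene")
o=np.zeros((480,800,3),np.uint8)
o[:480,:400]=cv2.resize(c["img"][160:280,270:370],(400,480),interpolation=cv2.INTER_CUBIC)
o[:480,400:]=cv2.resize(s["img"][170:290,260:360],(400,480),interpolation=cv2.INTER_CUBIC)
cv2.imwrite("pics/a.png",o)
t0=dict(np.load("top0.npz"))
# orange tin position
m=cv2.inRange(cv2.cvtColor(t0["img"],cv2.COLOR_BGR2HSV),(5,150,120),(20,255,255));n,l,st,ce=cv2.connectedComponentsWithStats(m)
for i in range(1,n):
  if st[i,4]>100: print(st[i],onz(t0,*ce[i],60).round())
```

```text
[524.64452781  40.0289593  274.62732211]
[ 99  93 122  11 370] [943. 462.  60.]
[315 104  17  16 204] [906.  22.  60.]
[124 107  96   6 346] [910. 438.  60.]
[501 193   7  41 125] [ 604. -487.   60.]
[306 299  21  21 339] [343.  37.  60.]
[135 316  47  23 629] [288. 461.  60.]
```

View pics/a.png

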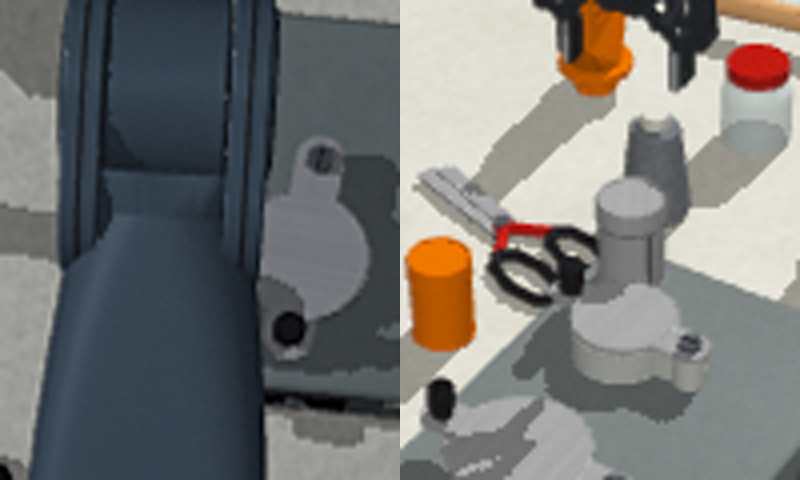

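Call:
{"method": "servo_tool", "body": {"dp": [[0.25, 0, 3], [0, 0, 3], [0, 0, 2.5], [0, 0, 1.5], [0, 0, 1.1], [0, 0, 0], [0, 0, 0], [0, 0, 0], [0, 0, 0], [0, 0, 0], [0, 0, 0], [0, 0, 0]], "turn": [0, 0, 0, 0, 0, 0, 0, 0, 0, 0, 0, 0], "fingers": [0, 0, 0, 0, 0, 0, 255, 255, 255, 255, 255, 255], "force": 45}}

```text
clock: 4.7
tcp_pos: [525.5, 42.6, 174.9]
orientation: [0.707, 0.707, 0.003, 0.004]
force: [-13.5, -0.9, 37.1]
gripper_width: -0.1
```

Run:
```python
from h import *
print(bot.get_state())
c=cam("top"); s=cam("scene")
o=np.zeros((480,800,3),np.uint8)
o[:480,:400]=cv2.resize(c["img"][160:280,270:370],(400,480),interpolation=cv2.INTER_CUBIC)
o[:480,400:]=cv2.resize(s["img"][170:290,260:360],(400,480),interpolation=cv2.INTER_CUBIC)
cv2.imwrite("pics/b.png",o)
```

```text
{'clock': 4.7, 'joint_pos': array([-4.55902589e-02,  3.75777957e-02,  5.42838642e-02,  1.57692144e+00,
       -1.04063583e-03,  1.52470762e+00]), 'joint_velocities': array([ 0.00057577, -0.00166754,  0.00217898, -0.00997028,  0.00023022,
       -0.00356553]), 'joint_torque': array([-3.83330584e-01, -1.52497101e+01,  1.94191235e+01, -5.74549377e+00,
        2.97826901e-01,  4.41788681e-03]), 'tcp_pos': array([525.49017257,  42.62634694, 174.8669575 ]), 'orientation': array([0.70692249, 0.70727105, 0.00318118, 0.00425908]), 'force': array([-13.52945395,  -0.88512372,  37.08099824]), 'torque': array([-0.11389254,  2.96071355,  0.04430287]), 'gripper_width': -0.14251772806523036}
```

View pics/b.png

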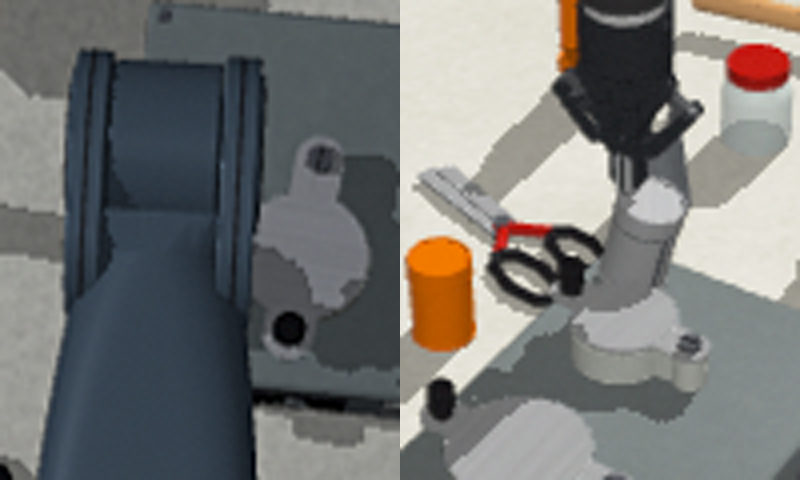

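The jaws shut without holding the tin, which is now leaning on the fingertips. I'll compare the projected fingertip position with the picture before moving anything.

Run:
```python
from h import *
s=dict(np.load("scene0.npz"));c=dict(np.load("top0.npz"))
q=lambda P:((proj(s,P)-[260,170])*4+[400,0]).round()
print("tip now",q([525.5,42.6,174.9]),"pre tips",q([525-42,40,287]),q([525+42,40,287]), "TCP",q([525,40,274.6]))
print("tin top/bottom pred",q([525.3,42.6,205]),q([525.3,42.6,120]))
# tape, base check: robot start gripper fingers vs start TCP, in scene
print("start TCP",proj(s,[148,-503.7,192]))
# triangulate tin top from both views
def ray(c,u,v): d=c["R"].T@np.array([(u-c["cx"])/c["f"],(v-c["cy"])/c["f"],1]); return c["C"],d/np.linalg.norm(d)
def tri(a,b):
  A=np.zeros((3,3));B=np.zeros(3)
  for C,d in(a,b):
    M=np.eye(3)-np.outer(d,d);A+=M;B+=M@C
  return np.linalg.solve(A,B)
print("tin top tri",tri(ray(c,424/2.58+149.7,217/2.58+149.7),ray(s,317.1,219.3)).round(1))
print("tin base in scene for centre at deck", onz(s,(630-400)/4+260,(300)/4+170,120).round())
sn=cam("scene"); m=sn["img"][200:260,300:350]; cv2.imwrite("pics/c.png",np.hstack([cv2.resize(s["img"][150:270,270:350],(400,600),interpolation=2),cv2.resize(sn["img"][150:270,270:350],(400,600),interpolation=2)]))
```

```text
tip now [631. 224.] pre tips [580.  99.] [675. 126.] TCP [627. 125.]
tin top/bottom pred [630. 194.] [631. 276.]
start TCP [113.29966953 290.07527194]
tin top tri [524.9  42.1 202.4]
tin base in scene for centre at deck [539.  14. 120.]
```

View pics/c.png

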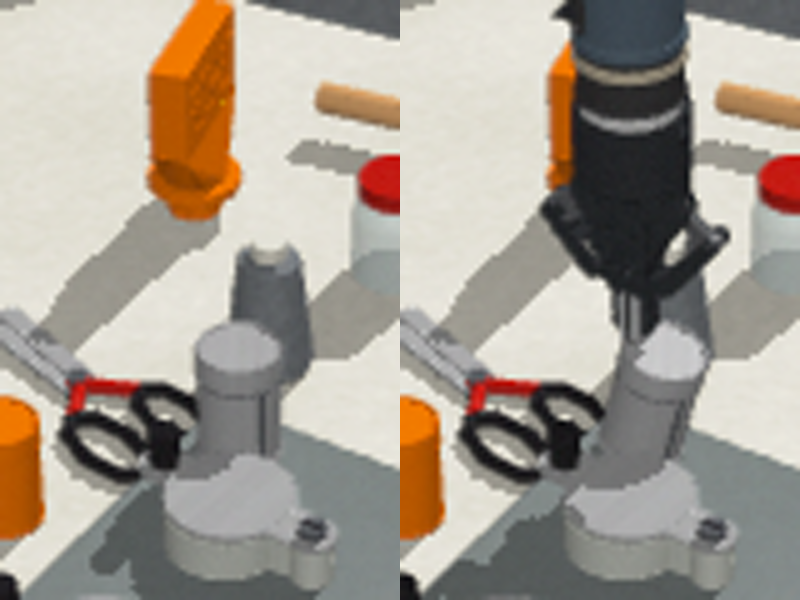

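Calibration projects the tip about 9 px lower than it appears. That, the 37 N upward force and the early stop all fit true fingertips about 35 mm higher than read, pressing on the lid. I'll lift off gently so the tin settles, then measure this offset.

Call:
{"method": "servo_tool", "body": {"dp": [[0, 0, -0.4], [0, 0, -0.4], [0, 0, -0.4], [0, 0, -0.4], [0, 0, -0.4], [0, 0, -1], [0, 0, -2], [0, 0, -2], [0, 0, -2], [0, 0, -1], [0, 0, 0], [0, 0, 0]], "turn": [0, 0, 0, 0, 0, 0, 0, 0, 0, 0, 0, 0], "fingers": [255, 255, 255, 255, 255, 255, 255, 255, 255, 255, 255, 255]}}

```text
clock: 6.35
tcp_pos: [524.6, 42.9, 262.1]
orientation: [0.707, 0.707, -0.0, -0.001]
force: [0.4, -0.4, 0.3]
gripper_width: 0.1
```

Run:
```python
from h import *
st=bot.get_state(); print(st["tcp_pos"],st["force"],st["gripper_width"])
s=cam("scene"); np.savez("s1.npz",**s); P=st["tcp_pos"]
print("TCP in crop", (proj(s,P)-[270,150])*5, "per 10mm up",(proj(s,P+[0,0,10])-proj(s,P))*5)
o=cv2.resize(s["img"][150:270,270:350],(400,600),interpolation=2)
t=cam("top"); o=np.hstack([o,cv2.resize(t["img"][160:280,270:350],(400,600),interpolation=2)])
print("TCP in top",proj(t,P))
cv2.imwrite("pics/d.png",o)
```

```text
[524.59449179  42.90648845 262.13101469] [ 0.37075744 -0.36567397  0.29844482] 0.05467056837035928
TCP in crop [236.07655898 270.34515066] per 10mm up [ -0.16711482 -12.85730831]
TCP in top [313.65678622 230.26795879]
```

View pics/d.png

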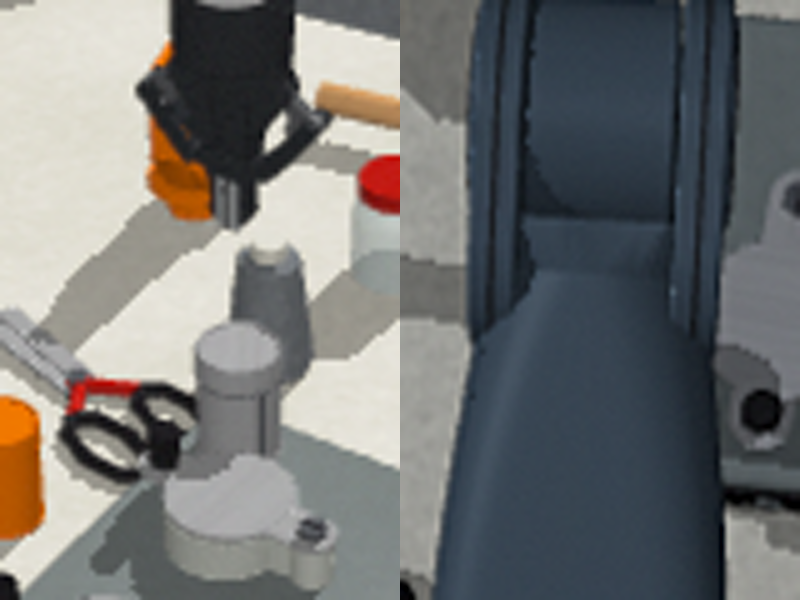

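The tin is standing upright again at its old spot (lid at crop (237,352)). The shut tips appear at (234,228) against a projected (236,270), so the true tip is about 33 mm above the reading, with the lateral position right. I'll correct for that and retry.

Call:
{"method": "servo_tool", "body": {"dp": [[0, 0, 0], [0, 0, 0], [0, 0, 0], [0, 0, 0], [0, 0, 0], [0, 0, 2.5], [0, 0, 2.5], [0, 0, 2.4], [0, 0, 2], [0, 0, 1.5], [0, 0, 1.5], [0, 0, 0]], "turn": [0, 0, 0, 0, 0, 0, 0, 0, 0, 0, 0, 0], "fingers": [0, 0, 0, 0, 0, 0, 0, 0, 0, 0, 0, 0]}}

```text
clock: 7.95
tcp_pos: [524.0, 42.9, 137.7]
orientation: [0.707, 0.707, -0.001, -0.001]
force: [-0.6, 0.2, 0.2]
gripper_width: 85.9
```

No contact on the way down. Close gently.

Call:
{"method": "servo_tool", "body": {"dp": [[0, 0, 0], [0, 0, 0], [0, 0, 0], [0, 0, 0], [0, 0, 0], [0, 0, 0]], "turn": [0, 0, 0, 0, 0, 0], "fingers": [110, 140, 180, 220, 255, 255], "force": 45}}

```text
clock: 8.7
tcp_pos: [526.0, 42.8, 140.5]
orientation: [0.707, 0.707, 0.001, 0.001]
force: [1.6, -0.2, 5.5]
gripper_width: 56.3
```

Call:
{"method": "servo_tool", "body": {"dp": [[0, 0, -1], [0, 0, -2], [0, 0, -3], [0, 0, -3], [0, 0, 0], [0, -3, 0], [0, -3, 0], [0, -3, 0], [-3, -2, 0], [-3, -2, 0], [-3, -1.5, 0], [-3, -1.5, 0]], "turn": [0, 0, 0, 0, 0, 0, 0, 0, 0, 0, 0, 0], "fingers": [255, 255, 255, 255, 255, 255, 255, 255, 255, 255, 255, 255]}}

```text
clock: 10.2
tcp_pos: [363.3, -77.5, 226.6]
orientation: [0.707, 0.707, -0.001, -0.002]
force: [0.2, 0.3, -2.2]
gripper_width: 56.7
```

Call:
{"method": "servo_tool", "body": {"dp": [[-2, 0, 3], [-1.2, 0, 3], [0, 0, 3], [0, 0, 3], [0, 0, 3], [0, 0, 2.5], [0, 0, 1.5], [0, 0, 0.8], [0, 0, 0.3], [0, 0, 0], [0, 0, 0]], "turn": [0, 0, 0, 0, 0, 0, 0, 0, 0, 0, 0], "fingers": [255, 255, 255, 255, 255, 255, 255, 255, 255, 255, 255]}}

```text
clock: 11.58
tcp_pos: [365.7, -109.6, 29.0]
orientation: [0.707, 0.707, 0.0, 0.001]
force: [-0.6, -0.2, -3.6]
gripper_width: 56.5
```

Call:
{"method": "servo_tool", "body": {"dp": [[0, 0, 0.2], [0, 0, 0.2], [0, 0, 0.2], [0, 0, 0.1], [0, 0, 0]], "turn": [0, 0, 0, 0, 0], "fingers": [255, 255, 255, 255, 255]}}

```text
clock: 12.2
tcp_pos: [364.8, -109.1, 20.8]
orientation: [0.707, 0.707, -0.0, -0.0]
force: [-0.3, -0.4, -3.0]
gripper_width: 56.5
```

Call:
{"method": "servo_tool", "body": {"dp": [[0, 0, 0.1], [0, 0, 0.1], [0, 0, 0.1], [0, 0, 0]], "turn": [0, 0, 0, 0], "fingers": [255, 255, 255, 255]}}

```text
clock: 12.7
tcp_pos: [365.2, -109.3, 20.3]
orientation: [0.707, 0.707, 0.0, 0.0]
force: [-4.8, 1.9, 10.2]
gripper_width: 56.5
```

The tin is on the bench: contact at a reading of 20.3, exactly 120 mm below the deck grasp. Now release and rise.

Call:
{"method": "servo_tool", "body": {"dp": [[0, 0, -0.05], [0, 0, 0], [0, 0, 0], [0, 0, 0], [0, 0, 0], [0, 0, -2], [0, 0, -4], [0, 0, -4], [0, 0, -4], [0, 0, -3], [0, 0, 0]], "turn": [0, 0, 0, 0, 0, 0, 0, 0, 0, 0, 0], "fingers": [150, 100, 50, 0, 0, 0, 0, 0, 0, 0, 0]}}

```text
clock: 14.08
tcp_pos: [366.7, -110.0, 191.1]
orientation: [0.707, 0.707, 0.001, 0.003]
force: [0.0, 0.2, -1.1]
gripper_width: 85.6
```

Call:
{"method": "servo_tool", "body": {"dp": [[2, 3, -1], [2, 3, 0], [2, 3, 0], [2, 3, 0], [0, 2.2, 0], [0, 0, 0], [0, 0, 0], [0, 0, 0], [0, 0, 0], [0, 0, 0]], "turn": [0, 0, -0.174, -0.174, -0.174, -0.174, -0.174, -0.174, -0.174, -0.174], "fingers": [0, 0, 0, 0, 0, 0, 0, 0, 0, 0]}}

```text
clock: 15.32
tcp_pos: [500.8, -16.6, 196.4]
orientation: [0.086, 0.996, 0.0, -0.002]
force: [-0.1, -0.3, -0.6]
gripper_width: 85.5
```

Call:
{"method": "servo_tool", "body": {"dp": [[-0.96, -1.1, 0], [0, 0, 2], [0, 0, 2], [0, 0, 1.6], [0, 0, 1], [0, 0, 0]], "turn": [0, 0, 0, 0, 0, 0], "fingers": [0, 0, 0, 0, 0, 0]}}

```text
clock: 16.08
tcp_pos: [508.5, -29.3, 131.4]
orientation: [0.09, 0.996, 0.0, -0.001]
force: [0.8, -0.2, -0.3]
gripper_width: 85.3
```

Run:
```python
from h import *
st=bot.get_state(); print(st["tcp_pos"],st["force"])
s=cam("scene");t=cam("top")
o=np.hstack([cv2.resize(s["img"][165:285,240:340],(500,600),interpolation=2),cv2.resize(t["img"][190:350,320:400],(300,600),interpolation=2)])
P=st["tcp_pos"]+[0,0,33]; print((proj(s,P)-[240,165])*5)
cv2.imwrite("pics/e.png",o)
```

```text
[508.52471941 -29.30956419 131.42952206] [ 0.77497331 -0.2237949  -0.29123836]
[314.26631491 371.75999113]
```

View pics/e.png

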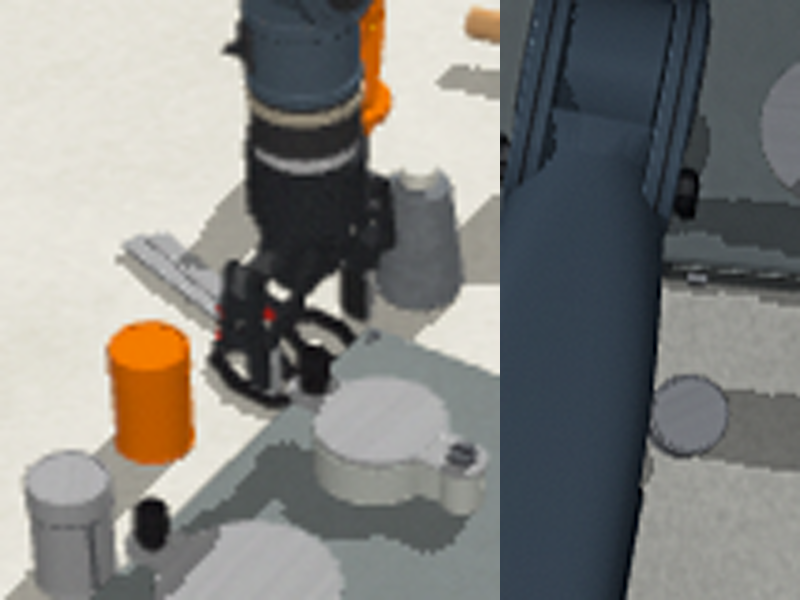

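The tin stands upright on the bench (68,490). The fingers straddle the small knob, tips at (265,388) and (357,315) with the knob at (315,370), which agrees with the 33 mm offset. Close softly.

Call:
{"method": "servo_tool", "body": {"dp": [[0, 0, 0], [0, 0, 0], [0, 0, 0], [0, 0, 0], [0, 0, 0], [0, 0, 0]], "turn": [0, 0, 0, 0, 0, 0], "fingers": [150, 200, 255, 255, 255, 255], "force": 20}}

```text
clock: 16.92
tcp_pos: [509.3, -29.2, 132.8]
orientation: [0.089, 0.996, 0.0, 0.0]
force: [-0.3, 1.2, 1.6]
gripper_width: 20.8
```

Call:
{"method": "servo_tool", "body": {"dp": [[-0.13, 1.76, 0], [-0.13, 1.76, 0], [-0.13, 1.76, 0], [-0.13, 1.76, 0], [-0.13, 1.76, 0], [-0.13, 1.76, 0], [0, 0, 0]], "turn": [0.15, 0.15, 0.15, 0.15, 0.15, 0.15, 0], "fingers": [255, 255, 255, 255, 255, 255, 255]}}

```text
clock: 17.8
tcp_pos: [570.2, 54.2, 132.9]
orientation: [0.512, 0.859, 0.0, 0.0]
force: [0.5, 0.2, 3.0]
gripper_width: 20.7
```

Call:
{"method": "servo_tool", "body": {"dp": [[-0.13, 1.76, 0], [-0.13, 1.76, 0], [-0.13, 1.76, 0], [-0.13, 1.76, 0], [-0.13, 1.76, 0], [-0.13, 1.76, 0], [0, 0.4, 0], [0, 0, 0]], "turn": [0.15, 0.15, 0.15, 0.15, 0.15, 0.15, 0.03, 0], "fingers": [255, 255, 255, 255, 255, 255, 255, 255]}}

```text
clock: 18.8
tcp_pos: [673.6, 57.8, 132.9]
orientation: [0.843, 0.538, -0.0, -0.002]
force: [-3.7, 3.0, 4.3]
gripper_width: 20.3
```

The cover is at its stop: measured angle 1.913 rad, with 4.6 N counter-force. Release, rise and go to the head.

Call:
{"method": "servo_tool", "body": {"dp": [[0, 0, 0], [0, 0, 0], [0, 0, 0], [0, 0, 0], [0, 0, -2], [0, 0, -3], [0, 0, -3], [0, 0, 0], [0, 0, 0]], "turn": [0, 0, 0, 0, 0, 0, 0, -0.149, -0.149], "fingers": [200, 120, 0, 0, 0, 0, 0, 0, 0]}}

```text
clock: 19.92
tcp_pos: [675.9, 56.2, 213.2]
orientation: [0.753, 0.658, 0.001, 0.001]
force: [1.3, -0.7, -0.4]
gripper_width: 85.4
```

Call:
{"method": "servo_tool", "body": {"dp": [[3.4, -1.2, 0], [3.5, -1.2, 0], [3.5, -1.2, 0], [3.5, -1.2, 0], [3.5, -1.2, 0], [3.5, -1.2, 0], [3.4, -1.3, 0], [0, 0, 0], [0, 0, 0]], "turn": [0, 0, 0, 0, 0, 0, 0, 0, 0], "fingers": [0, 0, 0, 0, 0, 0, 0, 0, 0]}}

```text
clock: 21.05
tcp_pos: [625.2, 308.5, 212.3]
orientation: [0.755, 0.656, -0.0, 0.0]
force: [-0.0, -0.3, -0.8]
gripper_width: 85.9
```

Run:
```python
from h import *
st=bot.get_state(); print(st["tcp_pos"],st["orientation"])
s=cam("scene");t=cam("top"); np.savez("t2.npz",**t)
a=cv2.resize(s["img"][120:240,330:430],(400,480),interpolation=2); b=cv2.resize(t["img"][150:270,290:390],(400,480),interpolation=2)
P=st["tcp_pos"]+[0,0,33]; print((proj(s,P)-[330,120])*4)
cv2.imwrite("pics/f.png",np.hstack([a,b]))
```

```text
[625.23096587 308.52051075 212.27661445] [ 7.54707266e-01  6.56061553e-01 -2.43962712e-04  3.50076561e-04]
[193.55835304 221.16170138]
```

View pics/f.png

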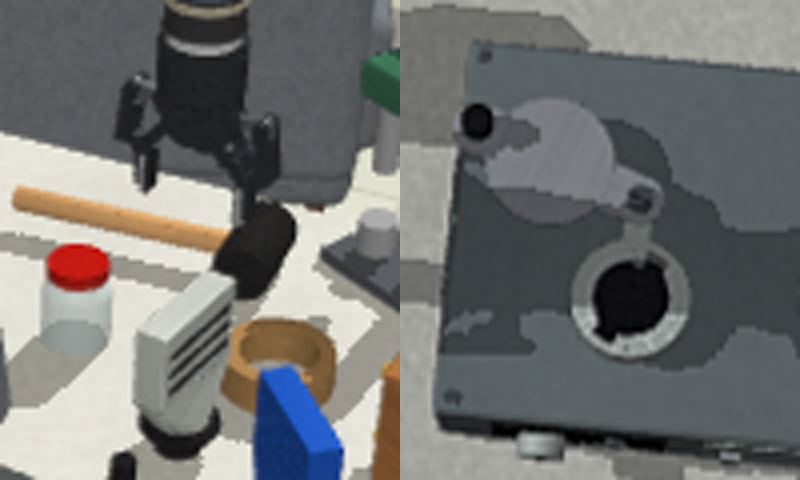

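The smaller inlet is open, with its ring centred at about (631,297) in the crop and notches near (655,258) and (605,335). The cover is fully aside, and the open fingers are in line over the head.

Run:
```python
from h import *
t=dict(np.load("t2.npz"))
g=cv2.cvtColor(t["img"],cv2.COLOR_BGR2GRAY)
roi=g[205:245,325:370]; m=(roi<35).astype(np.uint8)
n,l,st,ce=cv2.connectedComponentsWithStats(m); 
for i in range(1,n):
  if st[i,4]>60:
    cs,_=cv2.findContours((l==i).astype(np.uint8),cv2.RETR_EXTERNAL,cv2.CHAIN_APPROX_NONE)
    (x,y),r=cv2.minEnclosingCircle(cs[0]); mm=cv2.fitEllipse(cs[0])
    print(st[i],ce[i]+[325,205],(x+325,y+205),r,mm)
    print(onz(t,*(ce[i]+[325,205]),150).round(1), onz(t,*(ce[i]+[325,205]),144).round(1))
L=lambda x,y,z=150:onz(t,(x-400)/4+290-.4,y/4+150-.4,z)
print("ring by eye",L(631.5,297).round(1)); a,b=L(655,258),L(605,335); print("notches",a.round(1),b.round(1),((a+b)/2).round(1),np.degrees(np.arctan2(*(a-b)[1::-1])))
print("knob",L(479,121,183),"piv",L(643,201,161))
```

```text
[ 14  10  18  20 275] [347.18181818 224.21454545] (347.5, 225.0) 11.10190200805664 ((22.134632110595703, 19.250640869140625), (16.403644561767578, 19.978797912597656), 46.17718505859375)
[560.7 -43.9 150. ] [561.8 -44.2 144. ]
ring by eye [561.7 -44.7 150. ]
notches [588.  -60.2 150. ] [536.1 -27.3 150. ] [562.1 -43.8 150. ] -32.46008888372021
knob [671.86918558  56.32898009 183.        ] piv [623.99659481 -51.83798039 161.        ]
```

Call:
{"method": "servo_tool", "body": {"dp": [[0.1, -0.2, 3], [0, 0, 3], [0, 0, 3], [0, 0, 2], [0, 0, 1.2], [0, 0, 0.8], [0, 0, 0]], "turn": [0, 0, 0, 0, 0, 0, 0], "fingers": [0, 0, 0, 0, 0, 0, 0]}}

```text
clock: 22.02
tcp_pos: [623.2, 309.9, 82.4]
orientation: [0.755, 0.656, -0.0, -0.0]
force: [0.3, 0.8, 0.7]
gripper_width: 85.5
```

Call:
{"method": "servo_tool", "body": {"dp": [[0, 0, 0], [0, 0, 0], [0, 0, 0], [0, 0, 0], [0, 0, 0], [0, 0, 0]], "turn": [0, 0, 0, 0, 0, 0], "fingers": [120, 160, 200, 255, 255, 255], "force": 60}}

```text
clock: 22.78
tcp_pos: [623.7, 310.5, 83.4]
orientation: [0.755, 0.656, 0.001, 0.0]
force: [0.0, 0.9, 4.3]
gripper_width: 31.4
```

The head is gripped (31.4 mm opening, as the box should give). Lift and carry it over.

Call:
{"method": "servo_tool", "body": {"dp": [[0, 0, -0.5], [0, 0, -1.5], [0, 0, -3], [0, 0, -4], [0, 0, -4], [0, 0, -4], [0, 0, -3], [0, 0, -0.7], [-2, -0.1, 0], [-3.5, -0.1, 0], [-3.6, -0.1, 0], [-3.6, -0.1, 0]], "turn": [0, 0, 0, 0, 0, 0, 0, 0, 0, 0, 0, 0], "fingers": [255, 255, 255, 255, 255, 255, 255, 255, 255, 255, 255, 255]}}

```text
clock: 24.28
tcp_pos: [601.0, 184.0, 289.8]
orientation: [0.755, 0.656, -0.0, -0.0]
force: [0.2, -0.2, -2.1]
gripper_width: 31.3
```

Call:
{"method": "servo_tool", "body": {"dp": [[-3.6, -0.1, 0], [-3.6, -0.1, 0], [-3.6, -0.1, 0], [-3.6, -0.2, 0], [-3.6, -0.2, 0], [-3.2, -0.2, 0], [-2, -0.1, 0], [0, 0, 0], [0, 0, 0], [0, 0, 0], [0, 0, 0], [0, 0, 0]], "turn": [0, 0, 0, 0, 0, 0, -0.183, -0.183, -0.183, -0.183, -0.183, -0.183], "fingers": [255, 255, 255, 255, 255, 255, 255, 255, 255, 255, 255, 255]}}

```text
clock: 25.78
tcp_pos: [559.0, -43.3, 290.0]
orientation: [0.299, 0.954, -0.0, -0.0]
force: [0.9, -0.9, -3.7]
gripper_width: 31.0
```

Call:
{"method": "servo_tool", "body": {"dp": [[0, 0, 0], [0, 0, 0]], "turn": [0, 0], "fingers": [255, 255]}}

```text
clock: 26.02
tcp_pos: [559.2, -43.3, 289.7]
orientation: [0.303, 0.953, -0.0, -0.0]
force: [0.6, 0.2, -2.0]
gripper_width: 31.5
```

Call:
{"method": "servo_tool", "body": {"dp": [[-0.25, 0.09, 2], [0, 0, 1.6], [0, 0, 0.9], [0, 0, 0], [0, 0, 0]], "turn": [0, 0, 0, 0, 0], "fingers": [255, 255, 255, 255, 255]}}

```text
clock: 26.65
tcp_pos: [562.1, -44.0, 245.3]
orientation: [0.302, 0.953, 0.0, 0.001]
force: [0.2, 0.5, -2.6]
gripper_width: 31.1
```

Run:
```python
from h import *
st=bot.get_state(); print(st["tcp_pos"],st["orientation"],st["force"])
s=cam("scene"); np.savez("s3.npz",**s); T=st["tcp_pos"]; hz=T[2]-83
a=cv2.resize(s["img"][175:275,270:370],(600,600),interpolation=2)
q=lambda P:tuple(int(v) for v in ((proj(s,P)-[270,175]+.4)*6))
for k in range(0,360,10):
  c,n=np.cos(np.radians(k)),np.sin(np.radians(k))
  cv2.circle(a,q([561+40*c,-44.5+40*n,150]),1,(0,0,255),-1)
  cv2.circle(a,q([T[0]-.8+38*c,T[1]-.5+38*n,hz+24]),1,(0,255,0),-1)
cv2.imwrite("pics/g.png",a)
```

```text
[562.09178733 -44.00943347 245.34739056] [3.01709913e-01 9.53399582e-01 6.12372103e-05 6.01422327e-04] [ 0.21872183  0.5390561  -2.63856288]
```

View pics/g.png

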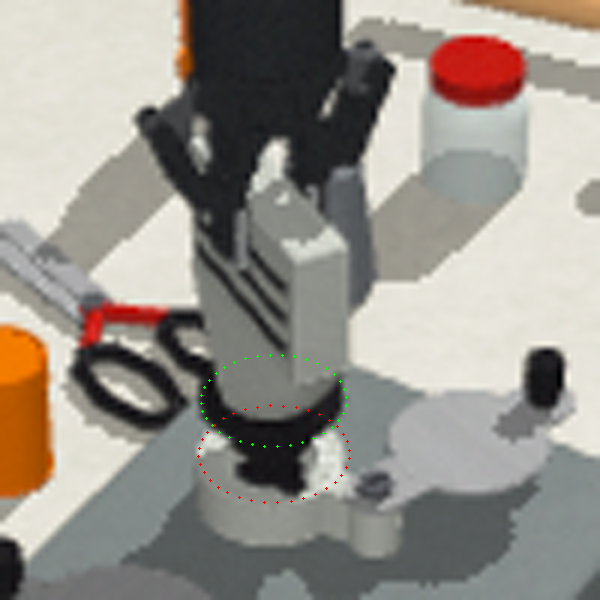

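The projected circles match the picture: green lies on the head's collar and red on the inlet, with both centres near column 274. Now down slowly.

Call:
{"method": "servo_tool", "body": {"dp": [[0, 0, 0.6], [0, 0, 0.6], [0, 0, 0.5], [0, 0, 0.3], [0, 0, 0.3], [0, 0, 0.2], [0, 0, 0]], "turn": [0, 0, 0, 0, 0, 0, 0], "fingers": [255, 255, 255, 255, 255, 255, 255]}}

```text
clock: 27.58
tcp_pos: [561.7, -44.0, 219.4]
orientation: [0.302, 0.953, -0.0, -0.0]
force: [-0.3, 0.0, -2.6]
gripper_width: 31.4
```

Past the rim level (223) without contact: the lugs are in the notches. Continue to seat.

Call:
{"method": "servo_tool", "body": {"dp": [[0, 0, 0.3], [0, 0, 0.3], [0, 0, 0.2], [0, 0, 0.15], [0, 0, 0]], "turn": [0, 0, 0, 0, 0], "fingers": [255, 255, 255, 255, 255]}}

```text
clock: 28.2
tcp_pos: [561.7, -43.9, 209.8]
orientation: [0.302, 0.953, -0.0, -0.0]
force: [-0.3, 0.4, -2.7]
gripper_width: 31.2
```

Call:
{"method": "servo_tool", "body": {"dp": [[0, 0, 0.1], [0, 0, 0.1], [0, 0, 0.05], [0, 0, 0]], "turn": [0, 0, 0, 0], "fingers": [255, 255, 255, 255]}}

```text
clock: 28.7
tcp_pos: [562.1, -44.1, 209.3]
orientation: [0.302, 0.953, 0.0, 0.001]
force: [-0.9, -1.8, 5.3]
gripper_width: 31.7
```

Seated on the collar with light contact. Twist clockwise.

Call:
{"method": "servo_tool", "body": {"dp": [[0, 0, 0], [0, 0, 0], [0, 0, 0], [0, 0, 0], [0, 0, 0], [0, 0, 0], [0, 0, 0], [0, 0, 0], [0, 0, 0], [0, 0, 0]], "turn": [0.1, 0.12, 0.12, 0.12, 0.12, 0.12, 0.12, 0.12, 0.07, 0], "fingers": [255, 255, 255, 255, 255, 255, 255, 255, 255, 255]}}

```text
clock: 29.95
tcp_pos: [562.2, -44.2, 209.3]
orientation: [0.725, 0.688, 0.001, 0.001]
force: [-1.2, -0.1, 5.2]
gripper_width: 31.7
```

```bash
python3 -c "
from h import *
s=bot.get_state();o=s['orientation'];print(s['tcp_pos'],2*np.arctan2(o[1],o[0]),s['force'],s['torque'])"
```

```text
[562.19070673 -44.23627901 209.32669555] 1.518294526321245 [-1.21738943 -0.14579612  5.17264525] [-0.02093375  0.5306636  -0.04134983]
```

Call:
{"method": "servo_tool", "body": {"dp": [[0, 0, 0], [0, 0, 0], [0, 0, 0], [0, 0, 0]], "turn": [0.02, 0.02, 0.02, 0], "fingers": [255, 255, 255, 255]}}

```text
clock: 30.45
tcp_pos: [561.1, -43.8, 209.4]
orientation: [0.745, 0.667, 0.0, 0.0]
force: [-4.4, -0.3, 6.2]
gripper_width: 31.3
```

```bash
python3 -c "
from h import *
s=bot.get_state();o=s['orientation'];print(s['tcp_pos'],2*np.arctan2(o[1],o[0]),s['force'],s['torque'])"
```

```text
[561.14349468 -43.81480733 209.38744695] 1.4601221563367428 [-4.43259491 -0.2507587   6.23581348] [0.11752021 0.99360355 0.28336196]
```

Call:
{"method": "servo_tool", "body": {"dp": [[0, 0, 0], [0, 0, 0], [0, 0, 0]], "turn": [0.02, 0.02, 0], "fingers": [255, 255, 255]}}

```text
clock: 30.82
tcp_pos: [561.0, -43.9, 209.4]
orientation: [0.757, 0.654, -0.0, 0.001]
force: [-3.6, -0.1, 6.9]
gripper_width: 31.1
```

```bash
python3 -c "
from h import *
s=bot.get_state();o=s['orientation'];print(s['tcp_pos'],2*np.arctan2(o[1],o[0]),s['force'],s['torque'])"
```

```text
[561.0373602  -43.86235463 209.42331831] 1.4245402302805672 [-3.61251801 -0.12080099  6.93540614] [-0.04374822  1.0821797   1.47423226]
```

The firm stop is confirmed: torque rose from 0.28 to 1.47 Nm. Relax the twist slightly, open, and rise clear.

Call:
{"method": "servo_tool", "body": {"dp": [[0, 0, 0], [0, 0, 0], [0, 0, 0], [0, 0, 0], [0, 0, 0], [0, 0, 0], [0, 0, -2], [0, 0, -3], [0, 0, -4], [0, 0, -3], [0, 0, 0]], "turn": [-0.03, 0, 0, 0, 0, 0, 0, 0, 0, 0, 0], "fingers": [255, 220, 150, 80, 0, 0, 0, 0, 0, 0, 0]}}

```text
clock: 32.2
tcp_pos: [563.1, -44.2, 330.5]
orientation: [0.749, 0.663, 0.002, 0.002]
force: [0.0, 0.2, 0.2]
gripper_width: 85.2
```

Call:
{"method": "servo_tool", "body": {"dp": [[-2, -3, 0], [-3, -4, 0], [-3, -4, 0], [-3, -4, 0], [-3, -4, 0], [-3, -3, 0], [-3, -2, 0], [0, 0, 0], [0, 0, 0]], "turn": [0, 0, 0, 0, 0, 0, 0, 0, 0], "fingers": [0, 0, 0, 0, 0, 0, 0, 0, 0]}}

```text
clock: 33.33
tcp_pos: [299.3, -212.9, 326.5]
orientation: [0.749, 0.663, 0.0, -0.001]
force: [0.0, -0.3, -1.0]
gripper_width: 85.6
```

Run:
```python
from h import *
st=bot.get_state(); print(st["tcp_pos"],st["force"])
s=cam("scene");t=cam("top"); np.savez("t4.npz",**t); np.savez("s4.npz",**s)
a=cv2.resize(s["img"][175:325,210:370],(480,450),interpolation=2); b=cv2.resize(t["img"][150:310,290:400],(309,450),interpolation=2)
cv2.imwrite("pics/k.png",np.hstack([a,b]))
```

```text
[ 299.32285661 -212.91945766  326.52143479] [ 0.03180228 -0.33464336 -1.04631755]
```

View pics/k.png

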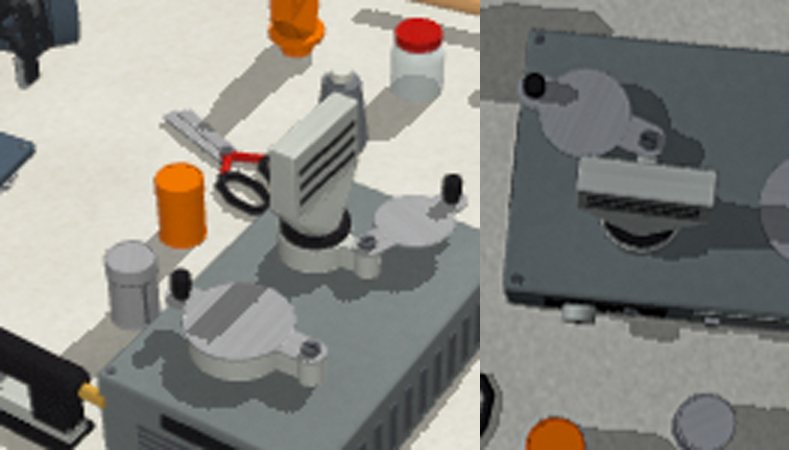

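The head stands upright and flush on the smaller inlet. Its box edge slopes about 5.1°, parallel to the deck edge at about 4.9°. The cover is aside, the larger inlet is shut and the tin is upright on the bench. Handing in.

```bash
python3 -c "
from h import *
a=dict(np.load('top0.npz'))['img'];b=dict(np.load('t4.npz'))['img']
d=(cv2.absdiff(a,b).max(2)>40).astype(np.uint8);print('diff px left bystander region',d[150:350,80:230].sum(), 'orange/shears',d[270:360,235:335].sum())
print(workorder.close_job())"
```

```text
diff px left bystander region 482 orange/shears 0
the job is handed in; nothing more can be done
None
```

The fume extractor is ready and handed in at about 33.5 s of the 72 s. One thing went wrong: the tin was tilted for a moment, and a strict reading of "never tip the tin" may count against that.

- **Tilted tin:** the first grasp failed. The true fingertips sat about 33 mm higher than the reported tool position. The shut fingers pressed on the lid with about 37 N and leaned the tin roughly 15° on the deck. I lifted off gently, and a picture showed it settled upright on its spot. I corrected for the offset in every later move.
- **Tin:** it stands upright on the bench at about (365, -110) mm, seen in the last picture.
- **Smaller inlet cover:** it was swung to its stop. I measured 1.913 rad against the nominal 1.9, with the stop pushing back at about 4.6 N.
- **Suction head:** the lugs went through the notches without contact. I twisted it clockwise until the torque rose from 0.28 to 1.47 Nm, then let go. In the last picture its collar sits flush and its box is parallel to the extractor within about 0.2°.
- **Larger inlet:** the last picture shows it still covered.
- **Bystanders:** a before-and-after comparison showed no change around the orange tin and the shears. The other area I compared changed by 482 pixels. I put that down to the head and its shadow being gone from there, but I did not check it further.

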